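# Re-tension the quick-release on the tube-sample fixture

## Task

The tube in the fixture with the orange lever is held too loosely. Swing its orange cam lever fully open, turn the adjusting nut clockwise until its yellow pointer stands at the green mark, then swing the lever fully closed again to clamp the tube. Leave the blue lever of the other fixture closed.

Things in the scene. Friction and masses are not known exactly. Their poses are not given: they have to be found in the camera images.
- clamp: Fixed tube fixture with the ORANGE lever. Origin: centre of its 140 x 130 mm grey base plate's underside, on the desk; x roughly away from the robot, y left, z up. A 32 mm aluminium tube lies along x under a steel strap along y (top 50 mm above the desk). The lever turns about a vertical pin at x 0, y +42 mm, the adjusting nut about a vertical stud at x 0, y -42 mm.
- lever (a joint): Swing of the orange lever, level, rad. 0 closed (stop): arm along the fixture's -x; grows clockwise from above; 1.57 along +y; 1.75 fully open (stop). Stays where left; 1.5 N moves it. Arm top 62 mm above the desk; 80 mm from the pin an upright round handle, 20 mm diameter, top at 100 mm: grip or push it 86 mm above the desk, along the 80 mm circle. Starts at 0 to 0.1.
- nut (a joint): Turn of the nut, rad, clockwise from above, 0 to 2.4; stays where left, 0.06 Nm. Upright bar 12 mm thick, 55 long, centred on the stud, 58 to 86 mm above the desk: grip across its thickness at 76 mm. Its yellow end is the pointer: at 0 along the fixture's +x, at 1.57 along -y, at the green mark on the white dial (68 mm wide, top at 53 mm). Starts at 0.17 to 0.78.
- spare_lever (a joint): Swing of the blue lever of the other fixture, built alike, 30 to 47 cm to the left or right of the orange one; rad, 0 = closed. It starts closed (0 to 0.1) and must stay so.

How it is judged:
By the outcome, as a careful person would: the job done as asked, in the order asked, and still so for the second after the job is handed in, with the robot touching nothing.
It also fails if it takes over 64 s, if anything falls off the work surface, if the arm or the gripper's body presses on something with over 40 N, if the wrist force passes 120 N, or if a joint passes its speed limit or range.

## Robot

A 6-joint arm with a two-finger parallel gripper is mounted at the origin on the work surface. World frame = base frame: x ahead of the robot, y to its left, z up, the work surface at z = 0. Lengths are in m, angles in rad, forces in N, time in s.
With the tool pointing down it reaches from about 0.325 to 0.775 m from the base axis. Payload 5.5 kg.
Tool frame: the origin (TCP) lies at the very end of the fingers, on their centre line; the grasp point (between the pads) lies 19 mm behind it; z points along the fingers, x is the direction in which the jaws open and shut, and the axes are right-handed (so a half turn about z gives the same grasp; the last joint's range is limited). The gripper opens to 85 mm and grips with 20 to 120 N. Pads are 22 mm wide; open, the fingers measure 114 mm over their backs; the gripper's body (76 mm by 85 mm) begins 54 mm behind the grasp point. The pads swing forward as they close: fully open they stand 13 mm farther back than shut.
Start: joints at [1.07, 0.091, 1.231, -0, 1.82, -0.057], TCP at [0.258, 0.542, 0.231] pointing down, gripper open.
Joint ranges: [-2.87, 2.87], [-0.86, 2.18], [0.17, 2.46], [-1.51, 4.65], [0.06, 2.69], [-2.65, 2.65]. Speed limits (rad/s): [2.57, 2.57, 3.01, 3.14, 3.14, 3.14].

## Interface

Orientations are given as a 3x3 rotation matrix whose columns are the frame's x, y, z axes.
In Python, from plant import ctrl, imaging gives the robot as it stands. The module is installed in compiled form; this text tells all that it offers.
- The arm moves only by the tool play_rows, never from a script. Its arguments are lists of equal length, an entry for each row: "travel": the shift along the tool's x, y, z in mm, a list of three; "twist": the turn, a rotation vector about the tool's x, y, z in degrees, a list of three; "gripper": the closure in counts, from 0 (fully open) to 255 (shut). A call has 1 to 12 rows; each row is the pose to reach, as a shift and turn from the pose commanded when the call began, along the tool's axes at that moment; what a row does not reach only later rows make up. A row lasts 1/10 s, in which the tool goes at most 50 mm and 8.59 degrees, less where a joint would pass 70% of its speed; a pose out of reach is approached as far as the arm can. A call with a gripper value outside its range is refused whole. The fingers move at their own pace and stop on an object; "newtons" is the grip in N (left out, the last holds). Time passes only in rows, so rows that repeat a pose let the fingers close. It gives the time, the measured TCP pose, the force and the opening at its end, in the units of the state.
- ctrl.sense(): the state, without advancing time (a new reading comes with each control period).
- imaging.get_image(name): name is "scene" or "side" or "wrist"; returns the picture (384x512x3 uint8, blue, green, red); there is no depth.
- imaging.camera_params(name): a dict with "mtx" (3x3 intrinsics, pixels), "R" (3x3) and "t" (3): a world point X has camera coordinates R X + t. Camera axes: x right, y down, z forward; pixel columns grow to the right and rows downward; lengths in m; the calibration is good to about 2 mm. A picture is of the moment at which its call begins: read the wrist's pose just before it. camera_params takes no time and is no camera call; for the wrist camera it gives the pose at the moment of the call.
- ctrl.finish_job(): hands the job in, once; it reports no verdict.
Trained networks look in the newest picture that a camera, given by its name, has taken for a name from the list of things; names that differ only in an ending like _2 or _b are one class to them, and where a whole thing is asked for, a point or a joint stands for the part that bears it (a point fixed in the world has none). Each returns a list of dicts, best first, with "score" (0 to 1); they miss things now and then, are a little off and sometimes report something else, mostly with a low value. They report only what shows in the picture. A call takes as long as a camera call.
- imaging.recognise(camera, query): "rect" ([centre column, centre row, width, height] in pixels, round what is visible of it).
The state is a dict: "time": time; "joint_pos": joint angles; "dq": joint speeds; "joint_torque": joint torques, N m; "position": TCP position; "ee_rot": TCP orientation; "contact_force": force on the tool from outside, world axes, zero at the start; "torque": the same for the moment, N m; "grip_width": finger opening in m.
Only numpy, scipy, OpenCV 4.12 (cv2) and the standard library are available. Lean on these libraries where they do the work, as an engineer would, in place of code of your own. Each camera call takes 0.05 s, during which the arm holds its last target. There are 200 camera calls.

## Working session

There is one attempt and no reset: what is moved stays moved. The work goes in short steps, Python scripts to look and compute and a tool call to move; the robot and the scene stay as the last step left them, time stands still between calls to the robot, and variables do not carry over. Pictures are saved under pics/ and viewed, about 8 in all and at most 12, crops included, and the job is handed in when it is done.

Besides the shell and the picture viewer there is one more tool, called after "Call:" by a JSON object that holds its "op" and its "data". play_rows: Moves the arm, as the interface text tells. Its arguments: {"type":"object","properties":{"travel":{"type":"array","items":{"type":"array","items":{"type":"number"}}},"twist":{"type":"array","items":{"type":"array","items":{"type":"number"}}},"gripper":{"type":"array","items":{"type":"number"}},"newtons":{"type":"number"}},"required":["travel","twist","gripper"]}

```bash
mkdir -p pics; python3 - <<'E'
from plant import ctrl, imaging
import cv2, numpy as np
np.set_printoptions(precision=4,suppress=True)
s=ctrl.sense();print(s["time"],s["position"],s["ee_rot"].tolist() if hasattr(s["ee_rot"],'tolist') else s["ee_rot"],s["contact_force"])
for c in ["scene","side"]:
    im=imaging.get_image(c);cv2.imwrite(f"pics/{c}0.png",im)
    p=imaging.camera_params(c);print(c,np.array(p["mtx"]).tolist(),np.array(p["R"]).tolist(),p["t"])
    for q in ["clamp","lever","nut","spare_lever"]:
        print(q,[(np.round(d["rect"],1).tolist(),round(d["score"],2)) for d in imaging.recognise(c,q)[:3]])
E
```

```text
0.0 [0.2575 0.5416 0.2301] [[0.429420776853412, 0.903104046267468, -0.0009370282487915009], [0.9031022951463716, -0.4294217914087424, -0.0017803271222346284], [-0.002010200976966484, -8.172290621736713e-05, -0.9999979762046516]] [ 1.0575  0.6393 -1.0579]
scene [[379.6572470198676, 0.0, 261.20959031848594], [0.0, 379.6572470198676, 189.06421883718377], [0.0, 0.0, 1.0]] [[-0.570158770942224, 0.8215301693868193, 0.0026752018459475593], [0.7200480912111291, 0.5012906362485424, -0.47983168335650855], [-0.3955372577404835, -0.27165396885890636, -0.8773564833876494]] [ 0.2996 -0.3897  1.0983]
clamp []
lever [([343.4, 225.4, 43.5, 43.0], 0.77)]
nut [([300.2, 207.8, 28.3, 15.4], 0.83)]
spare_lever [([227.4, 137.6, 35.0, 41.6], 0.75)]
side [[408.6419657733731, 0.0, 253.6815831262639], [0.0, 408.6419657733731, 187.16907813500717], [0.0, 0.0, 1.0]] [[0.95870567995729, -0.28437920734393585, 0.0034475568255335305], [-0.17389582888722022, -0.5957475608572428, -0.7841205802861398], [0.22504146265356773, 0.7511413383399166, -0.6205989283939041]] [-0.5177  0.1826  0.7257]
clamp [([244.4, 167.0, 77.0, 62.4], 0.79)]
lever [([228.8, 148.5, 42.5, 21.4], 0.67)]
nut [([249.1, 168.2, 24.4, 15.5], 0.65)]
spare_lever [([252.9, 248.2, 60.4, 26.3], 0.97)]
```

```bash
python3 -c "
import cv2,numpy as np
a=cv2.imread('pics/scene0.png');b=cv2.imread('pics/side0.png')
cv2.imwrite('pics/both0.png',cv2.resize(np.vstack([a,b]),(400,600)))"
```

```text
(no output)
```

View pics/scene0.png

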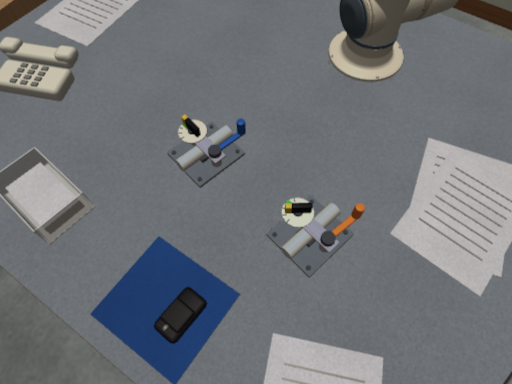

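The orange fixture's handle is at (358,210), its pin at (328,240) and its dial at (298,212). The blue fixture is up-left at (207,153). Next I get coarse positions.

```bash
cat > h.py <<'E'
from plant import ctrl, imaging
import cv2, numpy as np
np.set_printoptions(precision=4,suppress=True)
def bp(p,uv,z):
    K,R,t=[np.array(p[k]) for k in("mtx","R","t")]
    d=R.T@np.linalg.solve(K,[uv[0],uv[1],1]);c=-R.T@t
    return c+d*(z-c[2])/d[2]
def pj(p,X):
    K,R,t=[np.array(p[k]) for k in("mtx","R","t")]
    x=K@(R@np.array(X)+t);return x[:2]/x[2]
def rel(X):   # world point -> shift in tool axes, mm
    s=ctrl.sense();return np.array(s["ee_rot"]).T@(np.array(X)-s["position"])*1000
E
python3 - <<'E'
from h import *
p=imaging.camera_params("scene")
for n,uv,z in [("handletop",(359,208),.1),("pin",(328,238),.07),("stud",(298,212),.053),("bluestud",(193,131),.053),("bluehandle",(241,125),.1)]: print(n,bp(p,uv,z))
w=imaging.camera_params("wrist");s=ctrl.sense();R=np.array(s["ee_rot"])
C=-np.array(w["R"]).T@w["t"];print("cam in tool",R.T@(C-s["position"]),"\n",R.T@np.array(w["R"]).T,w["mtx"])
E
```

```text
handletop [0.5058 0.2213 0.1   ]
pin [0.5829 0.2006 0.07  ]
stud [0.561  0.1185 0.053 ]
bluestud [ 0.5236 -0.198   0.053 ]
bluehandle [ 0.473  -0.0918  0.1   ]
cam in tool [ 0.0003 -0.0699 -0.1429] 
 [[ 1.     -0.0018 -0.0006]
 [ 0.0019  0.9603  0.2789]
 [ 0.0001 -0.2789  0.9603]] [[337.2256   0.     261.4038]
 [  0.     337.2256 193.6377]
 [  0.       0.       1.    ]]
```

Call:
{"op": "play_rows", "data": {"travel": [[-18,36,1],[-40,82,2],[-60,124,3],[-80,165,4],[-100,206,5],[-120,247,6],[-140,289,7],[-160,330,8],[-178,367,9],[-194,400,10],[-206,425,10],[-211,435,10]], "twist": [[0,0,0],[0,0,0],[0,0,0],[0,0,0],[0,0,0],[0,0,0],[0,0,0],[0,0,0],[0,0,0],[0,0,0],[0,0,0],[0,0,0]], "gripper": [0,0,0,0,0,0,0,0,0,0,0,0]}}

```text
time: 1.7
position: [0.5611, 0.1622, 0.2209]
ee_rot: [[0.432, 0.902, -0.0], [0.902, -0.432, -0.001], [-0.001, 0.0, -1.0]]
contact_force: [0.4, 0.6, -1.1]
grip_width: 0.0853
```

```bash
python3 - <<'E'
from h import *
import json
im=imaging.get_image("wrist")
p=imaging.camera_params("wrist");s=ctrl.sense();print(s["time"],s["position"],s["dq"],s["joint_pos"])
json.dump({k:np.array(p[k]).tolist() for k in p},open("w1.json","w"))
cv2.imwrite("pics/w1.png",im)
for q in ["lever","nut"]: print(q,[(np.round(d["rect"],1).tolist(),round(d["score"],2)) for d in imaging.recognise("wrist",q)[:2]])
hsv=cv2.cvtColor(im,cv2.COLOR_BGR2HSV)
for n,lo,hi in [("orange",(5,180,120),(16,255,255)),("yellow",(20,150,130),(34,255,255)),("green",(45,120,60),(85,255,255))]:
    m=cv2.inRange(hsv,lo,hi);k,_,st,c=cv2.connectedComponentsWithStats(m)
    print(n,[(st[i].tolist(),c[i].round(1).tolist()) for i in range(1,k) if st[i][4]>15])
E
```

```text
1.75 [0.5613 0.162  0.2208] [ 0.0502 -0.0212  0.0201  0.0177  0.0065  0.0428] [ 0.2233  0.0468  1.2955 -0.0009  1.7996 -0.9008]
lever [([305.4, 132.2, 45.3, 117.8], 0.73)]
nut [([216.6, 201.8, 43.4, 59.1], 0.73)]
orange [([287, 73, 25, 91, 533], [300.0, 111.7])]
yellow [([197, 217, 16, 16, 165], [204.5, 224.7])]
green [([185, 192, 24, 16, 280], [196.9, 199.5])]
```

View pics/w1.png

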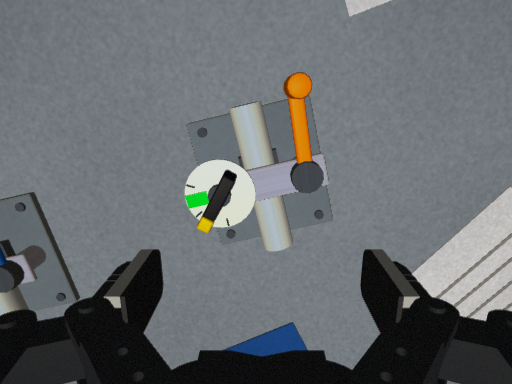

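The wrist view shows the handle top at (298,85), the pin cap at (307,177) and the dial centre at about (219,194). The green mark is at (197,199) and the yellow pointer at (204,226), with the nut's other end at (231,174).

```bash
python3 - <<'E'
from h import *
import json
p=json.load(open("w1.json"));im=cv2.imread("pics/w1.png")
# dial: white+ contents; convex hull of white
m=((im.min(2)>190)).astype(np.uint8);m[:,:180]=0;m[:,262:]=0;m[:150]=0;m[235:]=0
k,l,st,c=cv2.connectedComponentsWithStats(m);i=1+np.argmax(st[1:,4])
pts=cv2.findNonZero((l==i).astype(np.uint8));e=cv2.minEnclosingCircle(pts);print(st[i],e)
dial=bp(p,e[0],.053)
handle=bp(p,(298,85),.1)
b1=bp(p,(202,132),.01);b2=bp(p,(231,234),.01);b3=bp(p,(319,214),.01)
green=bp(p,(196.9,199.5),.053);yt=bp(p,(204.5,224.7),.086);ye=bp(p,(231,174),.086)
print("dial",dial,"handle",handle,"pin",bp(p,(307,177),.075))
ang=lambda v:np.degrees(np.arctan2(v[1],v[0]))
print("yaw bolts",ang(b2-b1),ang(b3-b2)-90,"bolt ctr",(b1+b3)/2, "lens",np.linalg.norm(b2-b1),np.linalg.norm(b3-b2))
print("nut ctr",(yt+ye)/2,"bar dir",ang(yt-ye),"green dir",ang(green-dial),"radius edge mm",np.linalg.norm(bp(p,(e[0][0]+e[1],e[0][1]),.053)-dial))
E
```

```text
[ 185  160   70   67 2247] ((219.60000610351562, 193.10000610351562), 35.13369369506836)
dial [0.5618 0.1173 0.053 ] handle [0.5033 0.2202 0.1   ] pin [0.5775 0.1987 0.075 ]
yaw bolts -12.310846433276726 -11.998824601360582 bolt ctr [0.572  0.1581 0.01  ] lens 0.11735862216075717 0.10133086645466317
nut ctr [0.5597 0.1208 0.086 ] bar dir -53.89055943789768 green dir -99.5047976573514 radius edge mm 0.03370267773736515
```

Call:
{"op": "play_rows", "data": {"travel": [[10,-26,0],[20,-52,10],[28,-77,30],[28,-77,60],[28,-77,90],[28,-77,115],[28,-77,135],[28,-77,147],[28,-77,154],[28,-77,154],[28,-77,154]], "twist": [[0,0,-4],[0,0,-8],[0,0,-10],[0,0,-10],[0,0,-10],[0,0,-10],[0,0,-10],[0,0,-10],[0,0,-10],[0,0,-10],[0,0,-10]], "gripper": [0,0,0,0,0,0,0,0,0,0,0]}}

```text
time: 2.95
position: [0.5028, 0.2234, 0.0685]
ee_rot: [[0.266, 0.964, 0.002], [0.964, -0.266, 0.001], [0.001, 0.001, -1.0]]
contact_force: [0.7, -0.9, 0.0]
grip_width: 0.0853
```

```bash
python3 - <<'E'
from h import *
im=imaging.get_image("wrist");im2=imaging.get_image("side")
s=ctrl.sense();print(s["time"],s["position"],s["contact_force"])
cv2.imwrite("pics/w2.png",np.hstack([im[80:,:],]))
E
```

```text
3.05 [0.5031 0.2232 0.0688] [-0.7094  0.3449  0.0804]
```

View pics/w2.png

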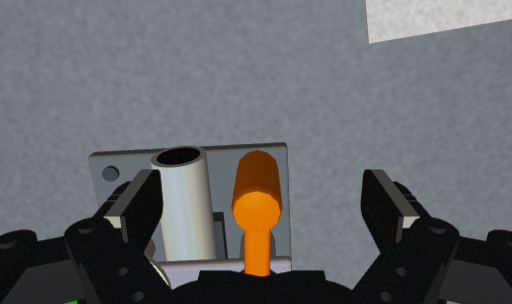

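The handle sits midway between the open fingers, clear of the tube, so I close on it.

Call:
{"op": "play_rows", "data": {"travel": [[0,0,0],[0,0,0],[0,0,0],[0,0,0],[0,0,0],[0,0,0],[0,0,0],[0,0,0]], "twist": [[0,0,0],[0,0,0],[0,0,0],[0,0,0],[0,0,0],[0,0,0],[0,0,0],[0,0,0]], "gripper": [255,255,255,255,255,255,255,255], "newtons": 25}}

```text
time: 3.85
position: [0.5023, 0.2228, 0.0674]
ee_rot: [[0.266, 0.964, -0.0], [0.964, -0.266, -0.0], [-0.0, -0.0, -1.0]]
contact_force: [-0.7, 0.5, 1.3]
grip_width: 0.019
```

```bash
cat > arc.py <<'E'
from h import *
import sys
# rows along lever circle: from current pose, start angle a0 (deg, world dir of arm) by steps clockwise
def rows(dths,r=.08,P=np.array([.5795,.199]),twk=1.0):
    s=ctrl.sense();R=np.array(s["ee_rot"]);x=np.array(s["position"]);
    a0=np.arctan2(*(x[:2]-P)[::-1]);print("r",np.linalg.norm(x[:2]-P)*1000,"ang",np.degrees(a0),"psi",np.degrees(np.arctan2(R[1,0],R[0,0])),s["grip_width"],s["contact_force"],s["joint_pos"])
    o=P+r*np.array([np.cos(a0),np.sin(a0)])
    T=[]
    for d in dths:
        a=a0-np.radians(d);q=P+r*np.array([np.cos(a),np.sin(a)])
        v=R.T@np.append(q-o,0)*1000;T.append([int(round(v[0])),int(round(v[1])),0])
    print(T)
E
python3 -c "
from arc import *
rows([4,11,19,27,35,42,49,56,62,66])"
```

```text
r 80.74005318749798 ang 162.8563392056673 psi 74.56808823387779 0.018990862981836033 [-0.7019  0.4728  1.2644] [ 0.3556 -0.0137  1.629  -0.0002  1.5264 -0.9458]
[[6, 0, 0], [15, 2, 0], [26, 5, 0], [36, 10, 0], [45, 16, 0], [53, 22, 0], [60, 29, 0], [65, 37, 0], [69, 45, 0], [72, 50, 0]]
```

Call:
{"op": "play_rows", "data": {"travel": [[6,0,0],[15,2,0],[26,5,0],[36,10,0],[45,16,0],[53,22,0],[60,29,0],[65,37,0],[69,45,0],[72,50,0],[72,50,0]], "twist": [[0,0,4],[0,0,11],[0,0,19],[0,0,27],[0,0,35],[0,0,42],[0,0,49],[0,0,56],[0,0,62],[0,0,66],[0,0,66]], "gripper": [255,255,255,255,255,255,255,255,255,255,255]}}

```text
time: 4.95
position: [0.5701, 0.2795, 0.0674]
ee_rot: [[0.989, 0.148, 0.0], [0.148, -0.989, 0.001], [0.0, -0.001, -1.0]]
contact_force: [-1.6, 0.7, 2.1]
grip_width: 0.0195
```

```bash
python3 -c "
from arc import *
rows([4,10,17,24,30,34,36,38])"
```

```text
r 81.03737948930728 ang 96.62811224589561 psi 8.53866799520603 0.01951633004946998 [-1.5952  0.6868  2.0545] [0.4019 0.2122 1.3881 0.0006 1.5408 0.2528]
[[6, 0, 0], [14, 2, 0], [23, 4, 0], [32, 8, 0], [40, 12, 0], [44, 15, 0], [46, 17, 0], [49, 19, 0]]
```

Call:
{"op": "play_rows", "data": {"travel": [[6,0,0],[14,2,0],[23,4,0],[32,8,0],[38,11,0],[41,13,0],[42,14,0],[42,14,0],[42,14,0]], "twist": [[0,0,4],[0,0,10],[0,0,17],[0,0,24],[0,0,29],[0,0,31],[0,0,32],[0,0,32],[0,0,32]], "gripper": [255,255,255,255,255,255,255,255,255]}}

```text
time: 5.85
position: [0.6107, 0.2736, 0.0673]
ee_rot: [[0.919, -0.393, -0.005], [-0.393, -0.919, 0.003], [-0.005, -0.001, -1.0]]
contact_force: [-8.7, 4.8, 4.7]
grip_width: 0.0193
```

```bash
python3 -c "
from arc import *
rows([1,2])"
```

```text
r 80.84320985581745 ang 67.31487614545962 psi -23.148329376053056 0.019250274265657535 [-8.7412  4.7828  4.6876] [0.3682 0.3061 1.2782 0.0042 1.5608 0.7722]
[[1, 0, 0], [3, 0, 0]]
```

The lever is on its open stop, with about 10 N of reaction. Now I release, rise and go over the nut.

Call:
{"op": "play_rows", "data": {"travel": [[-1,0,0],[-1,0,0],[-1,0,0],[-1,0,0],[-1,0,0],[-1,0,-15],[-1,0,-50],[-1,0,-85],[-1,0,-110],[-1,0,-125],[-1,0,-130]], "twist": [[0,0,0],[0,0,0],[0,0,0],[0,0,0],[0,0,0],[0,0,0],[0,0,0],[0,0,0],[0,0,0],[0,0,0],[0,0,0]], "gripper": [0,0,0,0,0,0,0,0,0,0,0]}}

```text
time: 6.95
position: [0.6131, 0.272, 0.2005]
ee_rot: [[0.918, -0.398, 0.004], [-0.398, -0.918, 0.001], [0.003, -0.003, -1.0]]
contact_force: [1.4, 1.0, -0.6]
grip_width: 0.0854
```

Call:
{"op": "play_rows", "data": {"travel": [[1,10,0],[4,35,0],[7,65,0],[10,95,0],[13,122,0],[15,145,0],[17,158,0],[18,163,0],[18,163,0],[18,163,0]], "twist": [[0,0,-4],[0,0,-12],[0,0,-20],[0,0,-28],[0,0,-36],[0,0,-44],[0,0,-52],[0,0,-57],[0,0,-59],[0,0,-59]], "gripper": [0,0,0,0,0,0,0,0,0,0]}}

```text
time: 7.95
position: [0.5636, 0.1147, 0.1958]
ee_rot: [[0.814, 0.581, -0.002], [0.581, -0.814, -0.0], [-0.002, -0.001, -1.0]]
contact_force: [0.5, 0.1, -1.2]
grip_width: 0.0853
```

```bash
python3 - <<'E'
from h import *
import json
im=imaging.get_image("wrist")
p=imaging.camera_params("wrist");s=ctrl.sense();print(s["time"],s["position"],s["ee_rot"],s["contact_force"])
json.dump({k:np.array(p[k]).tolist() for k in p},open("w3.json","w"))
cv2.imwrite("pics/w3.png",im)
hsv=cv2.cvtColor(im,cv2.COLOR_BGR2HSV)
for n,lo,hi in [("yellow",(20,150,130),(34,255,255)),("green",(45,120,60),(85,255,255))]:
    m=cv2.inRange(hsv,lo,hi);k,_,st,c=cv2.connectedComponentsWithStats(m)
    print(n,[(st[i].tolist(),c[i].round(1).tolist()) for i in range(1,k) if st[i][4]>15])
cv2.imwrite("pics/w3.png",cv2.resize(im,(768,576),interpolation=cv2.INTER_CUBIC))
E
```

```text
8.0 [0.5637 0.1149 0.1959] [[ 0.814   0.5808 -0.0022]
 [ 0.5808 -0.814  -0.0003]
 [-0.002  -0.001  -1.    ]] [-0.0582  0.4005  0.3889]
yellow [([255, 205, 15, 15, 213], [262.0, 212.2])]
green [([230, 182, 25, 25, 334], [242.6, 193.6])]
```

View pics/w3.png

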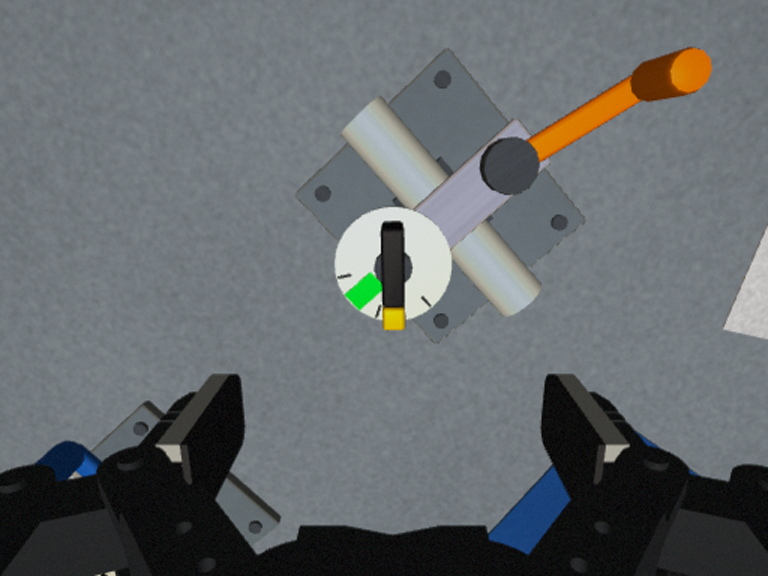

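The bar lies straight along the tool's y axis (column 262, the image centre) and the lever is open. I refine the stud and green-mark positions.

```bash
python3 - <<'E'
from h import *
import json
p=json.load(open("w3.json"));ang=lambda v:np.degrees(np.arctan2(v[1],v[0]))
st=bp(p,(262,176),.053);g=bp(p,(242.6,193.6),.053);tip=bp(p,(262.3,219),.086);tail=bp(p,(262,149),.086)
print("stud",st,"green dir",ang(g-st),"bar ctr",(tip+tail)/2,"dir",ang(tip-tail),np.linalg.norm(tip-tail)*1000)
b=[bp(p,(u/1.5,v/1.5),.01) for u,v in[(442,79),(322,193),(440,321),(560,222)]]
print("yaw",ang(b[2]-b[1]),ang(b[3]-b[0]),ang(b[0]-b[1])-90,ang(b[3]-b[2])-90,"ctr",sum(b)/4)
h=bp(p,(690/1.5,70/1.5),.1);print("handle",h)
print(rel([*st[:2],.057]),rel([*((tip+tail)/2)[:2],.057]))
E
```

```text
stud [0.5625 0.118  0.053 ] green dir -101.63804242005399 bar ctr [0.5623 0.1186 0.086 ] dir -54.33087692602192 56.01971143343471
yaw -12.716087336691867 -12.129032376153429 -12.489270734217087 -12.747326056094266 ctr [0.5721 0.1583 0.01  ]
handle [0.6114 0.2728 0.1   ]
[  1.0596  -3.1155 138.9478] [  1.208   -3.6382 138.948 ]
```

Call:
{"op": "play_rows", "data": {"travel": [[1,-3,20],[1,-3,55],[1,-3,90],[1,-3,115],[1,-3,130],[1,-3,137],[1,-3,139],[1,-3,139]], "twist": [[0,0,0],[0,0,0],[0,0,0],[0,0,0],[0,0,0],[0,0,0],[0,0,0],[0,0,0]], "gripper": [0,0,0,0,0,0,0,0]}}

```text
time: 8.8
position: [0.5638, 0.1183, 0.0594]
ee_rot: [[0.813, 0.582, 0.002], [0.582, -0.813, 0.0], [0.001, 0.001, -1.0]]
contact_force: [0.5, -0.2, -0.1]
grip_width: 0.0854
```

Call:
{"op": "play_rows", "data": {"travel": [[0,0,0],[0,0,0],[0,0,0],[0,0,0],[0,0,0],[0,0,0],[0,0,0],[0,0,0],[0,0,0]], "twist": [[0,0,0],[0,0,0],[0,0,0],[0,0,0],[0,0,0],[0,0,0],[0,0,0],[0,0,0],[0,0,0]], "gripper": [255,255,255,255,255,255,255,255,255], "newtons": 40}}

```text
time: 9.7
position: [0.562, 0.1172, 0.0589]
ee_rot: [[0.814, 0.581, -0.003], [0.581, -0.814, -0.002], [-0.003, -0.0, -1.0]]
contact_force: [-6.6, -3.3, 5.0]
grip_width: 0.0177
```

The opening reads 17.7 mm on a 12 mm bar, so I hold a little longer to see whether it is still closing.

Call:
{"op": "play_rows", "data": {"travel": [[0,0,0],[0,0,0],[0,0,0]], "twist": [[0,0,0],[0,0,0],[0,0,0]], "gripper": [255,255,255]}}

```text
time: 10.0
position: [0.562, 0.1172, 0.0589]
ee_rot: [[0.814, 0.581, -0.003], [0.581, -0.814, -0.002], [-0.003, -0.0, -1.0]]
contact_force: [-7.3, -2.9, 5.5]
grip_width: 0.0176
```

```bash
python3 - <<'E'
from h import *
im=imaging.get_image("wrist")
s=ctrl.sense();print(s["time"],s["position"],s["contact_force"],s["torque"],s["grip_width"])
cv2.imwrite("pics/w4.png",im)
E
```

```text
10.05 [0.562  0.1171 0.0589] [-6.828  -3.4684  5.3928] [-0.6334  1.2399 -0.0249] 0.018069120869274348
```

View pics/w4.png

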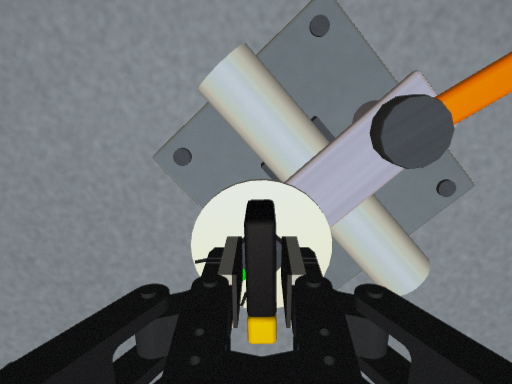

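The pads stopped at 18 mm with gaps visible beside the bar, so the fingertips are on the round hub under the bar. I reopen partly, rise 7 mm and regrip.

Call:
{"op": "play_rows", "data": {"travel": [[0,0,0],[0,0,0],[-1,0,-4],[-1,0,-7],[-1,0,-7],[-1,0,-7],[-1,0,-7],[-1,0,-7],[-1,0,-7],[-1,0,-7],[-1,0,-7]], "twist": [[0,0,0],[0,0,0],[0,0,0],[0,0,0],[0,0,0],[0,0,0],[0,0,0],[0,0,0],[0,0,0],[0,0,0],[0,0,0]], "gripper": [120,120,120,120,255,255,255,255,255,255,255]}}

```text
time: 11.15
position: [0.5619, 0.1172, 0.0656]
ee_rot: [[0.813, 0.582, -0.001], [0.582, -0.813, -0.001], [-0.001, -0.0, -1.0]]
contact_force: [-5.7, -2.5, 5.1]
grip_width: 0.011
```

```bash
python3 - <<'E'
from h import *
im=imaging.get_image("wrist")
s=ctrl.sense();print(s["time"],s["position"],s["contact_force"],s["torque"],s["grip_width"])
cv2.imwrite("pics/w5.png",im[150:,130:400])
E
```

```text
11.2 [0.5619 0.1172 0.0656] [-4.1589 -1.9159  4.9796] [-0.3615  0.7342  0.068 ] 0.011234099304128784
```

View pics/w5.png

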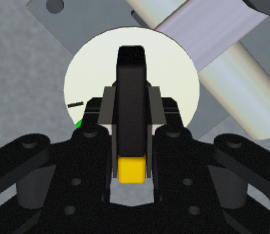

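Now the pads hold the bar (11 mm). I turn it 48° clockwise.

Call:
{"op": "play_rows", "data": {"travel": [[0,0,0],[0,0,0],[0,0,0],[0,0,0],[0,0,0],[0,0,0],[0,0,0],[0,0,0],[0,0,0],[0,0,0]], "twist": [[0,0,4],[0,0,10],[0,0,17],[0,0,24],[0,0,31],[0,0,38],[0,0,44],[0,0,48],[0,0,48],[0,0,48]], "gripper": [255,255,255,255,255,255,255,255,255,255]}}

```text
time: 12.2
position: [0.5617, 0.1171, 0.0656]
ee_rot: [[0.976, -0.216, -0.002], [-0.216, -0.976, -0.001], [-0.001, 0.001, -1.0]]
contact_force: [-5.9, -1.7, 5.0]
grip_width: 0.0111
```

Call:
{"op": "play_rows", "data": {"travel": [[0,0,0],[0,0,0],[0,0,0],[0,0,0],[0,0,0],[0,0,-20],[0,0,-55],[0,0,-90],[0,0,-120],[0,0,-130],[0,0,-130]], "twist": [[0,0,0],[0,0,0],[0,0,0],[0,0,0],[0,0,0],[0,0,0],[0,0,0],[0,0,0],[0,0,0],[0,0,0],[0,0,0]], "gripper": [0,0,0,0,0,0,0,0,0,0,0]}}

```text
time: 13.3
position: [0.5632, 0.1177, 0.1969]
ee_rot: [[0.977, -0.215, 0.003], [-0.215, -0.977, 0.001], [0.003, -0.001, -1.0]]
contact_force: [-0.3, 0.2, -1.0]
grip_width: 0.085
```

```bash
python3 - <<'E'
from h import *
import json
im=imaging.get_image("wrist")
p=imaging.camera_params("wrist");s=ctrl.sense();R=np.array(s["ee_rot"]);print(s["time"],s["position"],"psi",np.degrees(np.arctan2(R[1,0],R[0,0])),s["contact_force"],s["joint_pos"])
json.dump({k:np.array(p[k]).tolist() for k in p},open("w6.json","w"))
hsv=cv2.cvtColor(im,cv2.COLOR_BGR2HSV)
for n,lo,hi in [("yellow",(20,150,130),(34,255,255)),("green",(45,120,60),(85,255,255))]:
    m=cv2.inRange(hsv,lo,hi);k,_,st,c=cv2.connectedComponentsWithStats(m)
    for i in range(1,k):
        if st[i][4]>15: print(n,st[i],c[i])
cv2.imwrite("pics/w6.png",cv2.resize(im,(768,576),interpolation=cv2.INTER_CUBIC))
E
```

```text
13.35 [0.5625 0.1175 0.1947] psi -12.428030006409728 [-0.2107 -1.0275  0.2141] [ 0.1468  0.0182  1.3707 -0.      1.7526  0.3637]
yellow [252 210  15  14 201] [259.2438 216.3781]
```

View pics/w6.png

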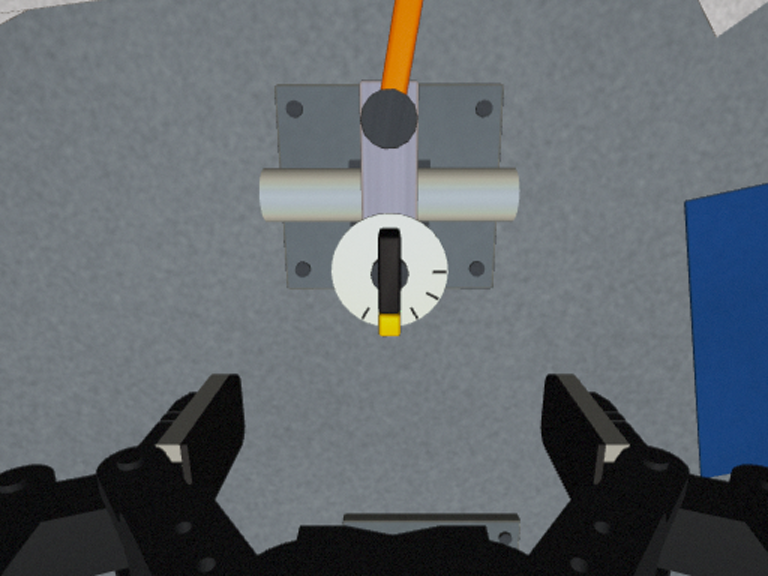

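The pointer now covers the green mark, with the bar in line with stud and pin. Back to the lever handle.

Call:
{"op": "play_rows", "data": {"travel": [[2,-15,0],[4,-45,0],[7,-80,0],[10,-115,0],[12,-142,0],[14,-158,5],[14,-162,30],[14,-162,65],[14,-162,95],[14,-162,115],[14,-162,125],[14,-162,127]], "twist": [[0,0,2],[0,0,5],[0,0,8],[0,0,10],[0,0,10],[0,0,10],[0,0,10],[0,0,10],[0,0,10],[0,0,10],[0,0,10],[0,0,10]], "gripper": [0,0,0,0,0,0,0,0,0,0,0,0]}}

```text
time: 14.55
position: [0.6093, 0.2721, 0.0644]
ee_rot: [[0.924, -0.382, -0.005], [-0.382, -0.924, -0.002], [-0.004, 0.004, -1.0]]
contact_force: [-0.4, 0.4, -0.2]
grip_width: 0.0852
```

Call:
{"op": "play_rows", "data": {"travel": [[0,0,0],[0,0,0],[0,0,0],[0,0,0],[0,0,0],[0,0,0],[0,0,0],[0,0,0],[0,0,0],[0,0,0]], "twist": [[0,0,0],[0,0,0],[0,0,0],[0,0,0],[0,0,0],[0,0,0],[0,0,0],[0,0,0],[0,0,0],[0,0,0]], "gripper": [0,255,255,255,255,255,255,255,255,255], "newtons": 25}}

```text
time: 15.55
position: [0.6103, 0.2732, 0.0689]
ee_rot: [[0.925, -0.381, -0.001], [-0.381, -0.925, 0.001], [-0.001, -0.0, -1.0]]
contact_force: [-4.9, 0.6, 3.2]
grip_width: 0.0189
```

```bash
sed -i 's/\.5795,\.199\]/.580,.199]/' arc.py; python3 -c "
from arc import *
rows([-4,-11,-19,-27,-35,-42,-49,-56,-62,-66])"
```

```text
r 80.16644153131294 ang 67.78164089303002 psi -22.39740178944196 0.0189462214695705 [-4.8642  0.6142  3.2361] [0.3696 0.3016 1.2809 0.0009 1.5598 0.7605]
[[-6, 0, 0], [-15, 2, 0], [-26, 4, 0], [-36, 9, 0], [-46, 15, 0], [-53, 21, 0], [-60, 28, 0], [-66, 35, 0], [-71, 43, 0], [-73, 48, 0]]
```

Call:
{"op": "play_rows", "data": {"travel": [[-6,0,0],[-15,2,0],[-26,4,0],[-36,9,0],[-46,15,0],[-53,21,0],[-60,28,0],[-66,35,0],[-71,43,0],[-73,48,0],[-73,48,0]], "twist": [[0,0,-4],[0,0,-11],[0,0,-19],[0,0,-27],[0,0,-35],[0,0,-42],[0,0,-49],[0,0,-56],[0,0,-62],[0,0,-66],[0,0,-66]], "gripper": [255,255,255,255,255,255,255,255,255,255,255]}}

```text
time: 16.65
position: [0.5244, 0.2572, 0.0689]
ee_rot: [[0.723, 0.691, -0.0], [0.691, -0.723, 0.002], [0.001, -0.002, -1.0]]
contact_force: [-3.8, 4.5, 3.1]
grip_width: 0.019
```

```bash
python3 -c "
from arc import *
rows([-4,-10,-17,-24,-29,-32,-34,-36,-38])"
```

```text
r 80.47624014091869 ang 133.72451217661416 psi 43.73372401493879 0.0189712253308126 [-3.8172  4.5031  3.0638] [ 0.3964  0.0768  1.5339  0.0021  1.5303 -0.3669]
[[-6, 0, 0], [-14, 1, 0], [-23, 3, 0], [-33, 7, 0], [-39, 10, 0], [-42, 12, 0], [-45, 14, 0], [-47, 15, 0], [-49, 17, 0]]
```

Call:
{"op": "play_rows", "data": {"travel": [[-6,0,0],[-14,1,0],[-23,3,0],[-33,7,0],[-39,10,0],[-42,12,0],[-45,14,0],[-47,15,0],[-48,16,0],[-48,16,0],[-48,16,0]], "twist": [[0,0,-4],[0,0,-10],[0,0,-17],[0,0,-24],[0,0,-29],[0,0,-32],[0,0,-34],[0,0,-36],[0,0,-36],[0,0,-36],[0,0,-36]], "gripper": [255,255,255,255,255,255,255,255,255,255,255]}}

```text
time: 17.75
position: [0.5017, 0.2159, 0.069]
ee_rot: [[0.179, 0.984, 0.002], [0.984, -0.179, 0.009], [0.009, 0.001, -1.0]]
contact_force: [0.3, 16.3, -0.2]
grip_width: 0.019
```

```bash
python3 -c "
from arc import *
rows([-1,-2,-3])"
```

```text
r 80.14126473917905 ang 167.79633421001319 psi 79.7120037280111 0.018987756521577876 [ 0.3027 16.2587 -0.2308] [ 0.3396 -0.0288  1.6411  0.0073  1.5243 -1.0519]
[[-1, 0, 0], [-3, 0, 0], [-4, 0, 0]]
```

The lever is at the closed stop (167.8°, 16 N reaction). I release, retreat and check.

Call:
{"op": "play_rows", "data": {"travel": [[0,0,0],[0,0,0],[0,0,0],[0,0,0],[0,0,0],[0,0,-20],[0,0,-60],[0,0,-100],[0,0,-130],[0,0,-145],[0,0,-150],[0,0,-150]], "twist": [[0,0,0],[0,0,0],[0,0,0],[0,0,0],[0,0,0],[0,0,0],[0,0,0],[0,0,0],[0,0,0],[0,0,0],[0,0,0],[0,0,0]], "gripper": [0,0,0,0,0,0,0,0,0,0,0,0]}}

```text
time: 18.95
position: [0.5014, 0.2115, 0.2176]
ee_rot: [[0.181, 0.983, -0.001], [0.983, -0.181, -0.0], [-0.0, -0.001, -1.0]]
contact_force: [1.1, -0.0, -0.1]
grip_width: 0.0852
```

Call:
{"op": "play_rows", "data": {"travel": [[-20,10,0],[-45,25,0],[-65,35,0],[-75,45,0],[-75,45,0],[-75,45,0]], "twist": [[0,0,0],[0,0,0],[0,0,0],[0,0,0],[0,0,0],[0,0,0]], "gripper": [0,0,0,0,0,0]}}

```text
time: 19.55
position: [0.5318, 0.13, 0.2171]
ee_rot: [[0.181, 0.983, -0.002], [0.983, -0.181, 0.0], [-0.0, -0.002, -1.0]]
contact_force: [0.4, -0.4, -0.6]
grip_width: 0.0852
```

```bash
python3 - <<'E'
from h import *
import json
im=imaging.get_image("wrist");sc=imaging.get_image("scene")
p=imaging.camera_params("wrist");s=ctrl.sense();print(s["time"],s["position"],s["contact_force"])
json.dump({k:np.array(p[k]).tolist() for k in p},open("w7.json","w"))
hsv=cv2.cvtColor(im,cv2.COLOR_BGR2HSV)
for n,lo,hi in [("yellow",(20,150,130),(34,255,255)),("green",(45,120,60),(85,255,255))]:
    m=cv2.inRange(hsv,lo,hi);k,_,st,c=cv2.connectedComponentsWithStats(m)
    for i in range(1,k):
        if st[i][4]>15: print(n,st[i],c[i])
cv2.imwrite("pics/w7.png",np.hstack([im[:,60:460],sc[60:444,160:560]]))
E
```

```text
19.65 [0.5317 0.1305 0.2178] [-0.1942  0.0124 -0.1412]
yellow [222 212  14  13 174] [228.523  217.8621]
green [220 201  22  13 101] [227.7723 203.8812]Traceback (most recent call last):
  File "<stdin>", line 11, in <module>
    return _nx.concatenate(arrs, 1, dtype=dtype, casting=casting)
           ~~~~~~~~~~~~~~~^^^^^^^^^^^^^^^^^^^^^^^^^^^^^^^^^^^^^^^
ValueError: all the input array dimensions except for the concatenation axis must match exactly, but along dimension 0, the array at index 0 has size 384 and the array at index 1 has size 324
```

```bash
python3 - <<'E'
from h import *
im=imaging.get_image("wrist");sc=imaging.get_image("scene")
cv2.imwrite("pics/w7.png",np.hstack([im[:,60:460],sc[:,130:520]]))
E
```

```text
(no output)
```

View pics/w7.png

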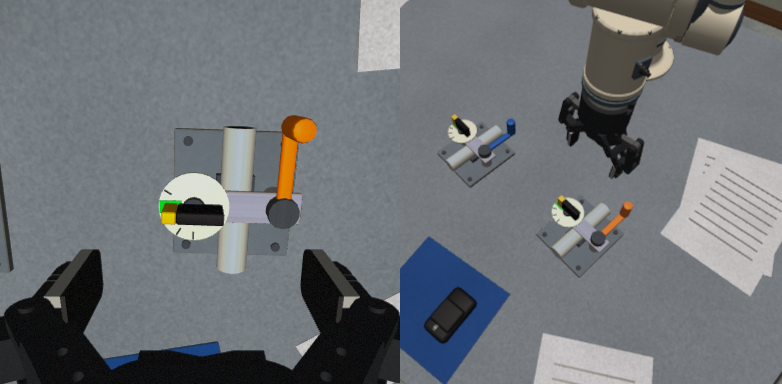

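The lever is closed with its handle at (304,130), the pointer lies over the green mark, and the blue lever is unmoved. I check numerically before handing in.

```bash
python3 - <<'E'
from h import *
p=imaging.camera_params("wrist");im=imaging.get_image("wrist")
ang=lambda v:np.degrees(np.arctan2(v[1],v[0]))
st=np.array([.5625,.118]);P=np.array([.5808,.199])
hsv=cv2.cvtColor(im,cv2.COLOR_BGR2HSV);m=cv2.inRange(hsv,(20,150,130),(34,255,255));c=cv2.findNonZero(m).reshape(-1,2);c=c[(abs(c[:,0]-228)<15)&(abs(c[:,1]-217)<15)].mean(0)
y=bp(p,c,.084)[:2];tail=bp(p,(282,214.5),.086)[:2];h=bp(p,(364,130),.1)[:2]
print("pointer dir",ang(y-st),ang(y-tail),"want",-102.4,"lever dir",ang(h-P),"want 167.6",np.linalg.norm(h-P))
E
```

```text
pointer dir -101.13777701653224 -96.3473467162424 want -102.4 lever dir 168.02057214525513 want 167.6 0.08047132246693785
```

```bash
python3 - <<'E'
from h import *
p=imaging.camera_params("wrist");im=imaging.get_image("wrist").copy();o=cv2.resize(im[170:260,190:310],None,fx=6,fy=6,interpolation=cv2.INTER_CUBIC)
for a,col in((-102.4,(0,0,255)),(-97,(255,0,255))):
    u=np.array([np.cos(np.radians(a)),np.sin(np.radians(a))]);n=np.array([-u[1],u[0]])
    q=[(pj(p,[*(np.array([.5625,.118])+i*.0275*u+j*.006*n),.086])-[190,170]+.5)*6 for i,j in((1,1),(1,-1),(-1,-1),(-1,1))]
    cv2.polylines(o,[np.int32(q)],True,col,1)
cv2.imwrite("pics/w8.png",o)
E
```

```text
(no output)
```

View pics/w8.png

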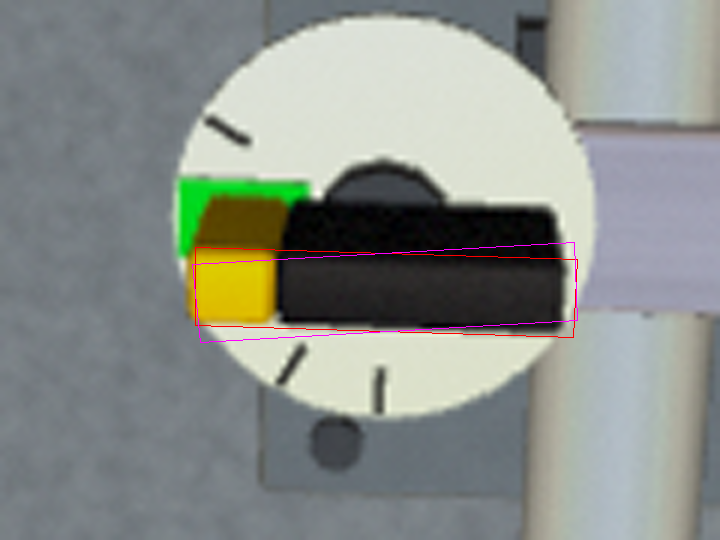

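The bar's top face matches the model outline at the green mark (red), within about a degree. I hand in.

```bash
python3 -c "
from h import *
print(ctrl.finish_job(), ctrl.sense()['time'])"
```

```text
the job is handed in; nothing more can be done
the job is handed in; nothing more can be done
```

The orange lever was swung fully open, the nut turned clockwise to the green mark, and the lever swung fully closed again; the job is handed in. The last clock reading was 19.65 s, with a few camera calls after that.

- **Lever open:** it reached its open stop with about 10 N of reaction. A camera measurement put it at about 1.745 rad, against 1.75 for fully open.
- **Nut:** my first grip landed on the round hub under the bar (18 mm opening instead of 12 mm). I reopened, rose 7 mm, regripped the bar and turned it 48°.
- **Lever closed:** it ended against its closed stop with 16 N of reaction. The last camera check put the arm at 168.0°, against 167.6° for closed.
- **Final state:** the gripper is clear of everything, and the blue lever looked unmoved in the scene picture.

One check disagreed. The pointer direction measured from the yellow end was -101.1°, against -102.4° wanted. A rough hand-picked point on the bar's other end gave -96°. I overlaid the bar's outline on the close-up, and it fits the -102.4° position to about a degree, so I took the -96° as a bad point.

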